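Turn a test-card carrier face up by way of a spring clip

TASK

The blue test-card carrier has drained card side down on the wire drip stand. Stand it upright, foot first and fully home, in the spring clip and let go of it there; then take it by the handle from the opposite side, draw it out and lay it card side up on the white reading stand, foot down at the green lip, flat on the board between the green guides, handle over the high end. Let go of it there, never drop it on the worktop, and leave the bottle, cups, vial, label roll, timer and tip box where they are.

Things in the scene. Friction and masses are not known exactly. Their poses are not given: they have to be found in the camera images.
- carrier_grip (a point): Handle of the blue test-card carrier, a bar 180 mm long, 12 thick: foot tongue 30 wide x 30 long, blade 52 x 82 with two white cards sunk in one side (back plain), handle 26 wide x 68 long with black ribs; about 0.11 kg. Point: in the handle at half width and thickness, 28 mm from its end, 152 from the foot's end. Axes: y from foot to handle, z out of the card side.
- carrier_center (a point): The carrier's middle: 90 mm from either end, half width, half thickness; 62 mm from carrier_grip. Axes: y from foot to handle, z out of the card side.
- carrier_foot (a point): Rounded tip of the carrier's foot tongue, on its centre line. Axes: y from foot to handle, z out of the card side.
- drip_bed: Sloping wire bed of the drip stand (fixed, steel wire on a grey base, left) where the carrier starts card side down, foot at the lip, handle overhanging the high end. Origin: on the bed, centre line, inner face of the low-end lip (15 mm high). y up the 25 degree slope, z off the bed. Bed ends at y = 125 mm; 13 mm pins beside the blade at y = 60 with 4 mm play.
- spring_clip: Spring clip fixed to the worktop: grey base plate 70 (x) x 96 (y) x 12 mm high with two upright steel leaf jaws 36 mm wide (x), open at the top, that squeeze along y. Origin: centre of the plate's underside; z up.
- clip_seat (a point): Floor between the clip's jaws, 12 mm above the worktop; axes as the clip's (slot along x, jaws squeeze along y). The foot's end rests here when fully home. Jaws are straight to 31 mm above it, then flare to a mouth 25 mm wide at 53 mm. They give way to the foot: about 4 to 15 N to push in or pull out; the carrier then stands by itself.
- reading_bed: Sloping white board of the reading stand (fixed, right) with green lip (11 mm high) at its low end and green side guides. Origin: on the board, centre line, inner face of the lip. y up the 25 degree slope (away from the clip), z off the board. Board ends at y = 120 mm; guides 62 mm apart inside, 10 high, y = 37 to 107, take the 52 mm blade; the handle overhangs the high end.
- reading_rest (a point): Where carrier_center lies when the carrier is home on the reading stand: at (0, 90, 6) mm in reading_bed's frame, same axes.
- wash_bottle: white reagent bottle with screw cap, 70 mm across, 167 tall; bystander; origin at the centre of its underside
- red_cup: white sample cup with red lid, 50 mm across, 58 tall; bystander; origin at the centre of its underside
- yellow_cup: white sample cup with yellow lid, 50 mm across, 58 tall; bystander; origin at the centre of its underside
- label_roll: roll of white labels, 61 mm across, 30 tall; bystander; origin at the centre of its underside
- timer: white countdown timer with three keys, 62x62x19 mm; bystander; origin at the centre of its underside
- tip_box: pipette-tip box with clear lid, 91x127x98 mm; bystander; origin at the centre of its underside
- vial_green: small white vial with a green band, 23 mm across, 50 tall; bystander; origin at the centre of its underside
Mind the look-alikes: they are no part of the job. What is shaped like the spring_clip but purple is not meant.

How it is judged (in metres and radians):
On the way:
1. the carrier stands upright and fully home in the spring clip, let go (z of carrier_foot in the frame of clip_seat below 0.01 m and x of carrier_foot in the frame of clip_seat between -0.015 and 0.015 m and y of carrier_foot in the frame of clip_seat between -0.008 and 0.008 m and angle between carrier_foot's own y axis and vertical below 0.2 rad and contact force between the fingers and carrier below 0.1 N), for 0.2 s.
At the end, for the whole second after the job is handed in: The carrier lies card side up on the reading stand, flat on the board (within about 7 degrees) and along it (within about 8 degrees), its middle within 14 mm of the rest point (foot at the lip), handle over the high end, at rest and released (distance between carrier_center and reading_rest below 0.014 m and angle between the z axis of carrier_center and the z axis of reading_bed, either way round below 0.12 rad and angle between the y axis of carrier_center and the y axis of reading_bed, either way round below 0.15 rad and angle between carrier_center's own z axis and vertical below 0.7 rad and y of carrier_grip in the frame of reading_bed above 0.12 m and linear speed of carrier below 0.02 m/s and contact force between the fingers and carrier below 0.1 N); the robot touches nothing.
It fails at once if a bystander was moved more than 30 mm (distance of any of wash_bottle, red_cup, yellow_cup, label_roll, timer, tip_box, vial_green from where it was at the start of the episode above 0.03 m).
It fails at once if the carrier was dropped on the worktop (height (world z) of carrier_grip below 0.03 m).
It also fails if it takes over 67 s, if anything falls off the work surface, if the arm or the gripper's body presses on something with over 40 N, if the wrist force passes 120 N, or if a joint passes its speed limit or range.

ROBOT

A 7-joint arm with a two-finger parallel gripper is mounted at the origin on a cart in front of the work surface, level with it; the furniture and walls round the work are solid. World frame = base frame: x ahead of the robot, y to its left, z up, the work surface at z = 0. Lengths are in m, angles in degrees, forces in N, time in s.
With the tool pointing down it reaches from about 0.425 to 0.875 m from the base axis. Payload 4.7 kg.
Tool frame: the origin (TCP) lies between the finger pads; the fingertips stand 17 mm ahead of it and the grasp point (between the pads) lies 2 mm behind it; z points along the fingers, y is the line along which they close (so a half turn about z gives the same grasp; the last joint's range is limited). The gripper opens to 87 mm and grips with 3 to 60 N. Pads are 19 mm wide; open, the fingers measure 117 mm over their backs; the gripper's body (75 mm by 190 mm) begins 51 mm behind the grasp point.
Start: joints at [71.167, 18.392, -4.016, 83.108, 1.295, 78.541, -3.26], TCP at [0.218, -0.612, 0.24] pointing down, gripper open.
Joint ranges: [-163.93, 163.93], [-17.29, 119.83], [-79.2, 71.16], [3.27, 140.29], [-89.18, 269.18], [5.43, 117.66], [-154.24, 154.24]. Speed limits (degrees/s): [147.25, 147.25, 180, 180, 180, 180, 180].

INTERFACE

Orientations are given as [roll, pitch, yaw] about the fixed x, y, z axes, in that order (R = Rz(yaw) Ry(pitch) Rx(roll)).
In Python, from cell import env, cams gives the robot as it stands.
- The arm moves only by the shell command python3 -m pendant 'ROWS' [FORCE]. ROWS is JSON, a list of rows, each an object of numbers: "tx", "ty", "tz": the shift along the tool's x, y, z each as a share of 0.05 m, from -1 to 1; "spin": the turn about the tool's z as a share of 4 degrees, from -1 to 1; "claw": the closure, from 0 (fully open) to 1 (shut). A call has 1 to 10 rows; each row shifts and turns the commanded pose from where the row before left it, along the tool's axes as they then stand; what a row does not reach is not made up. A row lasts 1/8 s, in which the tool goes at most 62.5 mm and 10.7 degrees, less where a joint would pass 70% of its speed; a pose out of reach is approached as far as the arm can. A call with a number of a shift or a turn outside -1 to 1 is refused whole. A call with a gripper value outside its range is refused whole. The fingers move at their own pace and stop on an object; FORCE is the grip in N (left out, the last holds). Time passes only in rows, so rows that do not move let the fingers close. It gives the time, the measured TCP pose, the force, the opening and the grip force at its end, in the units of the state.
- env.get_obs(): the state, without advancing time (a new reading comes with each control period).
- cams.read_camera(name): name is "scene" or "top" or "wrist"; returns the picture (420x560x3 uint8, red, green, blue); there is no depth.
- cams.camera_info(name): a dict with "fx", "fy", "cx", "cy" (pixels), "k1" (the pictures are not rectified: a ray, as slopes to the right and down, at radius r is drawn at 1 + k1 r^2 times it, then the intrinsics apply), "rvec" (rotation vector, rad) and "tvec" (3), from world to camera coordinates, as OpenCV has them. Camera axes: x right, y down, z forward; pixel columns grow to the right and rows downward; lengths in m; the calibration is good to about 2 mm. A picture is of the moment at which its call begins: read the wrist's pose just before it. camera_info takes no time and is no camera call; for the wrist camera it gives the pose at the moment of the call.
- env.sign_off(): hands the job in; it is judged then, once.
The state is a dict: "time_s": time; "qpos": joint angles; "joint_velocities": joint speeds; "effort": joint torques, N m; "tool_pos": TCP position; "tool_rot": TCP orientation; "force": force on the tool from outside, world axes, zero at the start; "wrist_torque": the same for the moment, N m; "grip_width": finger opening in m; "grasp_force": force on a finger pad.
Only numpy, scipy, OpenCV 4.12 (cv2) and the standard library are available. Lean on these libraries where they do the work, as an engineer would, in place of code of your own. Each camera call takes 0.05 s, during which the arm holds its last target. There are 200 camera calls.

## Working session

There is one attempt and no reset: what is moved stays moved. The work goes in short steps, Python scripts to look and compute and a shell command to move; the robot and the scene stay as the last step left them, time stands still between calls to the robot, and variables do not carry over. Pictures are saved under pics/ and viewed, at most 10 in all, crops included, and the job is handed in when it is done.

```bash
ls; mkdir -p pics
cat > h.py <<'E'
import numpy as np, cv2
from cell import env, cams
from scipy.spatial.transform import Rotation as R
def shot(n,f):
    ci=cams.camera_info(n); im=cams.read_camera(n); cv2.imwrite('pics/'+f,im[:,:,::-1]); return im,ci
def ray(ci,u,v):
    K=np.array([[ci['fx'],0,ci['cx']],[0,ci['fy'],ci['cy']],[0,0,1]])
    x=(u-ci['cx'])/ci['fx'];y=(v-ci['cy'])/ci['fy'];a,b=x,y
    for _ in range(20):
        s=1+ci['k1']*(a*a+b*b);a,b=x/s,y/s
    M=cv2.Rodrigues(np.array(ci['rvec'],float))[0];t=np.array(ci['tvec'],float).ravel()
    d=M.T@np.array([a,b,1]);return -M.T@t,d/np.linalg.norm(d)
def plane(ci,u,v,z):
    o,d=ray(ci,u,v);return o+d*(z-o[2])/d[2]
def proj(ci,P):
    M=cv2.Rodrigues(np.array(ci['rvec'],float))[0];p=M@np.array(P)+np.array(ci['tvec'],float).ravel()
    a,b=p[0]/p[2],p[1]/p[2];s=1+ci['k1']*(a*a+b*b);return np.array([ci['fx']*a*s+ci['cx'],ci['fy']*b*s+ci['cy']])
def tri(rs):
    A=0;B=0
    for o,d in rs:
        P=np.eye(3)-np.outer(d,d);A=A+P;B=B+P@o
    p=np.linalg.solve(A,B);return p,[float(np.linalg.norm((np.eye(3)-np.outer(d,d))@(p-o))) for o,d in rs]
E
python3 - <<'E'
from h import *
a,ca=shot('scene','s0.png');b,cb=shot('top','t0.png')
print(ca,cb);print(env.get_obs())
E
```

```text
pics
{'fx': 479.83366648762615, 'fy': 479.83366648762615, 'cx': 278.9514597882303, 'cy': 207.08058955648204, 'k1': -0.05625061554380996, 'rvec': array([ 2.22038579,  0.14425644, -0.0777367 ]), 'tvec': array([-0.59806467,  0.01566406,  1.61996835])} {'fx': 509.6491489607524, 'fy': 509.6491489607524, 'cx': 273.8329631851411, 'cy': 204.5014967112742, 'k1': 0.05041597772713113, 'rvec': array([ 2.12698018, -2.1126162 ,  0.16474242]), 'tvec': array([-0.07325514,  0.59675119,  1.30043392])}
{'time_s': 0.1, 'qpos': array([71.16754137, 18.43487699, -4.01271145, 83.16932787,  1.29514835,
       78.54074593, -3.2587124 ]), 'joint_velocities': array([ 0.1217771 , -0.10905052, -0.02126666, -0.22767691, -0.05996477,
        0.06782641, -0.13741471]), 'effort': array([ 6.24257464e-04, -4.92569697e+01, -4.05463139e-01, -3.13399279e+01,
       -6.42571924e-02,  3.94613401e-02,  4.84153747e-05]), 'tool_pos': array([ 0.21823948, -0.6117621 ,  0.23855734]), 'tool_rot': array([-1.79900279e+02,  6.56291042e-03,  1.96407314e+01]), 'force': array([ 0.1435699 ,  0.0081827 , -0.33661064]), 'wrist_torque': array([-0.01868639, -0.02043762, -0.02273027]), 'grasp_force': 0.0, 'grip_width': 0.08699666784440488}
```

View pics/s0.png

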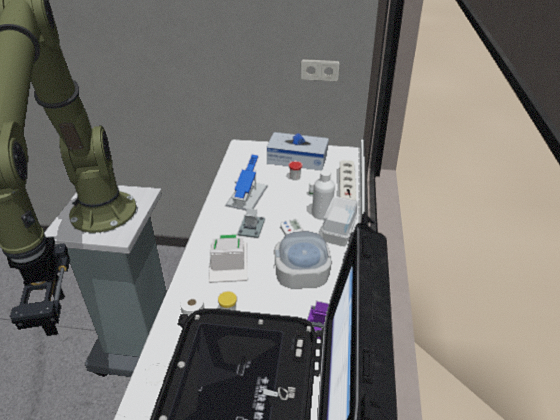

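View pics/t0.png

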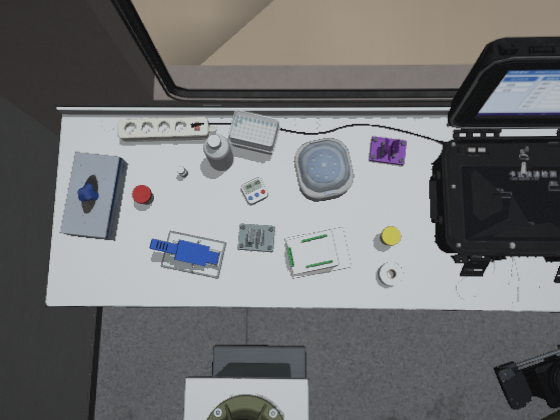

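The scene picture shows the carrier on the drip stand (245,180), the grey clip (251,223) and the reading stand (229,255). In the top view they are at (185,252), (257,237) and (318,252). The handle points left (+y), and the green lip is at the left end of the reading stand (289,257).

Run:
```python
from h import *
t=cv2.imread('pics/t0.png');s=cv2.imread('pics/s0.png')
a=cv2.resize(t[222:286,145:355],None,fx=3.8,fy=3.8,interpolation=cv2.INTER_CUBIC)
b=cv2.resize(s[145:290,195:285],None,fx=2.4,fy=2.4,interpolation=cv2.INTER_CUBIC)
c=np.zeros((600,800,3),np.uint8);c[:a.shape[0],:a.shape[1]]=a;c[245:245+b.shape[0],:b.shape[1]]=b
w,_=shot('top','t1.png')
d=cv2.resize(t[222:256,235:280],None,fx=8,fy=8,interpolation=cv2.INTER_CUBIC)
c[250:250+d.shape[0],300:300+d.shape[1]]=d
cv2.imwrite('pics/c.png',c)
for n,im in(('top',t),('scene',s)):
    ci=cams.camera_info(n);h=cv2.cvtColor(im,cv2.COLOR_BGR2HSV)
    for nm,lo,hi,z in(('blue',(105,150,80),(125,255,255),.05),('green',(55,120,60),(85,255,255),.03)):
        m=cv2.inRange(h,lo,hi)
        for k in cv2.findContours(m,0,2)[0]:
            if cv2.contourArea(k)>15:
                (x,y),wh,an=cv2.minAreaRect(k);print(n,nm,np.round([x,y,*wh,an],1),np.round(cv2.boxPoints(((x,y),wh,an)),1).tolist(),np.round(plane(ci,x,y,z),3))
```

```text
top blue [183.8 250.8  68.6  19.4  12.5] [[148.3000030517578, 252.8000030517578], [152.5, 233.89999389648438], [219.39999389648438, 248.8000030517578], [215.1999969482422, 267.70001220703125]] [0.473 0.166 0.05 ]
top blue [ 82. 197.   6.   6.  90.] [[79.0, 194.0], [85.0, 194.0], [85.0, 200.0], [79.0, 200.0]] [0.615 0.443 0.05 ]
top blue [ 92.3 193.1  13.8   7.4  49.4] [[85.0, 190.3000030517578], [90.5999984741211, 185.5], [99.5, 196.0], [93.9000015258789, 200.8000030517578]] [0.626 0.416 0.05 ]
top green [290.5 256.5  17.7   2.   78.7] [[287.79998779296875, 248.0], [289.70001220703125, 247.6999969482422], [293.20001220703125, 265.0], [291.29998779296875, 265.29998779296875]] [ 0.462 -0.114  0.03 ]
scene blue [246.6 176.2  13.9  45.2  20.6] [[232.1999969482422, 194.89999389648438], [248.0, 152.60000610351562], [261.1000061035156, 157.5], [245.1999969482422, 199.8000030517578]] [0.462 0.2   0.05 ]
scene blue [300.  152.9  44.4   2.4   7.1] [[277.79998779296875, 151.39999389648438], [278.1000061035156, 149.0], [322.20001220703125, 154.5], [321.8999938964844, 156.89999389648438]] [0.634 0.382 0.05 ]
scene blue [297.  139.3   7.8   9.7  56.3] [[290.79998779296875, 138.8000030517578], [298.8999938964844, 133.39999389648438], [303.20001220703125, 139.8000030517578], [295.20001220703125, 145.1999969482422]] [0.612 0.484 0.05 ]
scene green [228. 236.   2.  14.  90.] [[221.0, 235.0], [235.0, 235.0], [235.0, 237.0], [221.0, 237.0]] [ 0.459 -0.103  0.03 ]
```

View pics/c.png

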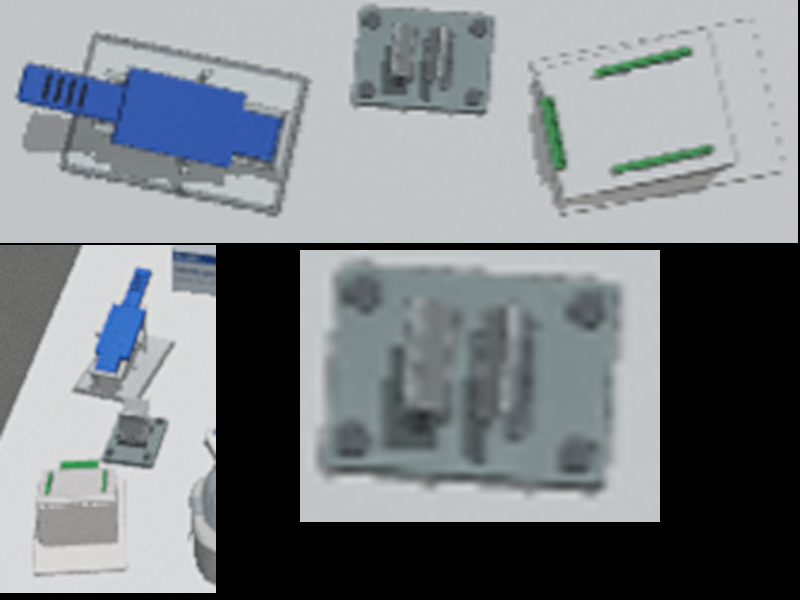

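The crop shows the carrier's handle end at top px (150.7,244) and its foot end at (217.9,258.6). The clip plate is centred at (256.3,237.8) and turned about -4°. The green lip is at (290.5,256.5), with the guides to its right.

Run:
```python
from h import *
T=cams.camera_info('top');S=cams.camera_info('scene')
t=lambda x,y:(145+x/3.8,222+y/3.8)
s=lambda x,y:(195+x/2.4,145+(y-245)/2.4)
P={}
for n,a,b in(('handle',t(21.5,83.5),s(145,270)),('foot',t(277,139),s(106,370)),('lip',t(553,132),s(80,464)),
 ('gAlow',t(597,75),s(105,490)),('gAhigh',t(690,50),s(105,472)),('gBlow',t(613,170),s(50,492)),('gBhigh',t(712,150),s(50,474))):
    P[n],e=tri([ray(T,*a),ray(S,*b)]);print(n,P[n].round(4),np.round(e,4))
d=P['handle']-P['foot'];print('carrier',np.linalg.norm(d),d/np.linalg.norm(d))
c=lambda x,y:(235+(x-300)/8,222+(y-250)/8)
Q=[plane(T,*c(*q),.012) for q in((335,262),(622,282),(605,490),(320,472))]
Q=np.array(Q);print(Q.round(4),Q.mean(0).round(4),[np.linalg.norm(Q[i]-Q[(i+1)%4]).round(4) for i in range(4)])
y=(Q[0]-Q[1]+Q[3]-Q[2]);print('clip yaw',np.degrees(np.arctan2(-y[0],y[1])))
# base of reading stand, z~0 : guides at assumed height
for n in('gA','gB'):
  for z in(.03,.04,.05): pass
o=env.get_obs();print(o['tool_pos'],o['tool_rot'])
```

```text
handle [0.4866 0.2372 0.1143] [0.0023 0.0023]
foot [0.4564 0.077  0.0465] [0.0028 0.0028]
lip [ 0.4618 -0.1135  0.0383] [0.0015 0.0015]
gAlow [ 0.5013 -0.1449  0.0271] [0. 0.]
gAhigh [ 0.5136 -0.2023  0.1073] [0.0038 0.0038]
gBlow [ 0.4345 -0.1562  0.0263] [0.0009 0.0009]
gBhigh [ 0.4494 -0.2153  0.1082] [0.0054 0.0054]
carrier 0.17657002494100618 [0.17149358 0.90712342 0.38433976]
[[ 0.5514  0.0249  0.012 ]
 [ 0.5451 -0.0727  0.012 ]
 [ 0.4747 -0.0675  0.012 ]
 [ 0.4801  0.0285  0.012 ]] [ 0.5128 -0.0217  0.012 ] [np.float64(0.0978), np.float64(0.0706), np.float64(0.0962), np.float64(0.0714)]
clip yaw -3.4630416677248266
[ 0.21829135 -0.61183185  0.23871248] [-1.79916582e+02  4.53581885e-03  1.96423302e+01]
```

```bash
python3 -m pendant '[{"tz":-1,"spin":-1},{"tz":-1,"spin":-1},{"spin":-1},{"spin":-1},{"spin":-1},{"spin":-1},{"spin":-1},{"spin":-1},{"spin":-1},{"spin":-1}]' 10
```

```text
invalid input at $[0]: expected keys tx, ty, tz, spin, claw
```

```bash
python3 -m pendant '[{"tx":0,"ty":0,"tz":-1,"spin":-1,"claw":0},{"tx":0,"ty":0,"tz":-1,"spin":-1,"claw":0},{"tx":0,"ty":0,"tz":0,"spin":-1,"claw":0},{"tx":0,"ty":0,"tz":0,"spin":-1,"claw":0},{"tx":0,"ty":0,"tz":0,"spin":-1,"claw":0},{"tx":0,"ty":0,"tz":0,"spin":-1,"claw":0},{"tx":0,"ty":0,"tz":0,"spin":-1,"claw":0},{"tx":0,"ty":0,"tz":0,"spin":-1,"claw":0},{"tx":0,"ty":0,"tz":0,"spin":-1,"claw":0},{"tx":0,"ty":0,"tz":0,"spin":-1,"claw":0}]' 10
```

```text
time_s: 1.4
tool_pos: [0.2184, -0.6121, 0.3391]
tool_rot: [-180.0, -0.0, 59.8]
force: [0.1, 0.1, -0.3]
grip_width: 0.087
grasp_force: 0.0
```

```bash
python3 -m pendant '[{"tx":0,"ty":0,"tz":0,"spin":-1,"claw":0},{"tx":0,"ty":0,"tz":0,"spin":-1,"claw":0},{"tx":0,"ty":0,"tz":0,"spin":-1,"claw":0},{"tx":0,"ty":0,"tz":0,"spin":-1,"claw":0},{"tx":0,"ty":0,"tz":0,"spin":-0.9,"claw":0},{"tx":0.975,"ty":0.494,"tz":0,"spin":0,"claw":0},{"tx":0.975,"ty":0.494,"tz":0,"spin":0,"claw":0},{"tx":0.975,"ty":0.494,"tz":0,"spin":0,"claw":0},{"tx":0.975,"ty":0.494,"tz":0,"spin":0,"claw":0},{"tx":0.975,"ty":0.494,"tz":0,"spin":0,"claw":0}]' && python3 -m pendant '[{"tx":0.975,"ty":0.494,"tz":0,"spin":0,"claw":0},{"tx":0.94,"ty":-0.07,"tz":0,"spin":0,"claw":0},{"tx":0.94,"ty":-0.07,"tz":0,"spin":0,"claw":0},{"tx":0.94,"ty":-0.07,"tz":0,"spin":0,"claw":0},{"tx":0.94,"ty":-0.07,"tz":0,"spin":0,"claw":0},{"tx":0.94,"ty":-0.07,"tz":0,"spin":0,"claw":0},{"tx":0.94,"ty":-0.07,"tz":0,"spin":0,"claw":0},{"tx":0.94,"ty":-0.07,"tz":0,"spin":0,"claw":0},{"tx":0,"ty":0,"tz":0,"spin":0,"claw":0},{"tx":0,"ty":0,"tz":0,"spin":0,"claw":0}]'
python3 - <<'E'
from h import *
w,c=shot('wrist','w1.png');print(c)
E
```

```text
time_s: 2.65
tool_pos: [0.3861, -0.3942, 0.3394]
tool_rot: [-180.0, 0.0, 79.2]
force: [0.8, 0.3, 0.3]
grip_width: 0.087
grasp_force: 0.0
time_s: 3.9
tool_pos: [0.4558, -0.0254, 0.3394]
tool_rot: [-180.0, 0.1, 79.2]
force: [0.1, -0.3, -0.6]
grip_width: 0.0866
grasp_force: 0.0
{'fx': 363.0289183619335, 'fy': 363.0289183619335, 'cx': 277.8202598545304, 'cy': 211.089103586357, 'k1': -0.09477103057142015, 'rvec': array([-2.82591926,  0.26572715,  0.04091354]), 'tvec': array([-0.45288436, -0.00945785,  0.50561042])}
```

View pics/w1.png

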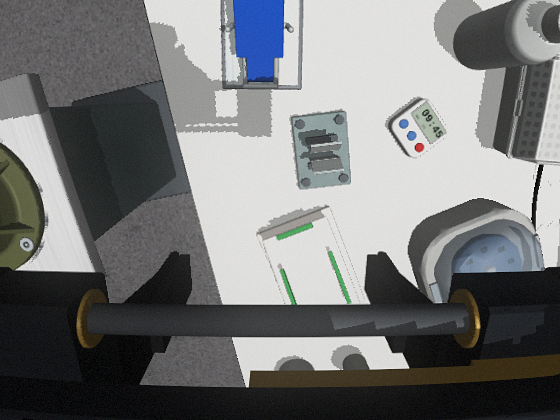

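The wrist view shows the carrier's foot (262,80), the clip plate centred near (321,150), and the green lip (294,232) with the guide low ends at (281,266) and (329,248).

Run:
```python
from h import *
T=cams.camera_info('top');W=cams.camera_info('wrist')
t=lambda x,y:(145+x/3.8,222+y/3.8)
w=cv2.imread('pics/w1.png');h=cv2.cvtColor(w,cv2.COLOR_BGR2HSV);tt=cv2.imread('pics/t0.png');ht=cv2.cvtColor(tt,cv2.COLOR_BGR2HSV)
def gr(m):
  return [np.round(cv2.boxPoints(cv2.minAreaRect(k)),1).tolist() for k in cv2.findContours(m,0,2)[0] if cv2.contourArea(k)>5]
print('W',*gr(cv2.inRange(h,(50,90,50),(85,255,255))),sep='\n')
print('T',*gr(cv2.inRange(ht,(50,70,50),(90,255,255))),sep='\n')
Q=np.array([plane(W,*q,.012) for q in((290,117),(347,109),(351,184),(296,190))])
print(Q.round(4),Q.mean(0).round(4),[np.linalg.norm(Q[i]-Q[(i+1)%4]).round(4) for i in range(4)])
y=(Q[0]-Q[3]+Q[1]-Q[2]);print('clip yaw',np.degrees(np.arctan2(-y[0],y[1])))
g=cv2.cvtColor(w,cv2.COLOR_BGR2GRAY)
for n,a,b in(('lip',(290.5,256.5),(294.5,232)),('Alow',t(597,75),(329,248)),('Blow',t(613,170),(281,266)),('foot',t(277,139),(260.5,82))):
  p,e=tri([ray(T,*a),ray(W,*b)]);print(n,p.round(4),np.round(e,4))
```

```text
W
[[279.20001220703125, 270.1000061035156], [282.79998779296875, 268.70001220703125], [295.8999938964844, 303.70001220703125], [292.29998779296875, 305.0]]
[[328.0, 252.39999389648438], [331.1000061035156, 251.1999969482422], [350.70001220703125, 302.0], [347.5, 303.20001220703125]]
[[276.20001220703125, 235.89999389648438], [310.79998779296875, 222.5], [312.3999938964844, 226.60000610351562], [277.70001220703125, 239.89999389648438]]
T
[[306.79998779296875, 265.20001220703125], [331.0, 259.79998779296875], [331.3999938964844, 261.6000061035156], [307.20001220703125, 267.0]]
[[286.79998779296875, 248.0], [289.70001220703125, 247.5], [293.20001220703125, 265.0], [290.29998779296875, 265.5]]
[[301.70001220703125, 239.8000030517578], [325.70001220703125, 233.8000030517578], [326.1000061035156, 235.5], [302.1000061035156, 241.5]]
[[ 0.4824  0.0293  0.012 ]
 [ 0.5553  0.0259  0.012 ]
 [ 0.5472 -0.0719  0.012 ]
 [ 0.4732 -0.0663  0.012 ]] [ 0.5145 -0.0208  0.012 ] [np.float64(0.073), np.float64(0.0982), np.float64(0.0742), np.float64(0.0961)]
clip yaw -5.1317421732037465
lip [ 0.4611 -0.114   0.0412] [0.0003 0.0003]
Alow [ 0.5011 -0.1445  0.0422] [0.0014 0.0014]
Blow [ 0.4348 -0.1552  0.0484] [0.0008 0.0008]
foot [0.4547 0.0775 0.0344] [0.0003 0.0003]
```

```bash
python3 -m pendant '[{"tx":0.94,"ty":-0.07,"tz":0,"spin":0,"claw":0},{"tx":0.94,"ty":-0.07,"tz":0,"spin":0,"claw":0},{"tx":0.94,"ty":-0.07,"tz":0,"spin":0,"claw":0},{"tx":0.2,"ty":0,"tz":0,"spin":0,"claw":0},{"tx":0,"ty":0,"tz":0,"spin":0,"claw":0},{"tx":0,"ty":0,"tz":0,"spin":0,"claw":0}]'
python3 - <<'E'
from h import *
w,c=shot('wrist','w2.png');h=cv2.cvtColor(w,cv2.COLOR_RGB2HSV)
m=cv2.inRange(h,(100,120,60),(125,255,255))
for k in cv2.findContours(m,0,2)[0]:
  if cv2.contourArea(k)>100:
    print(np.round(cv2.boxPoints(cv2.minAreaRect(k)),1).tolist())
ys,xs=np.nonzero(m)
for y in range(ys.min(),ys.max()+1,8):
  r=xs[ys==y]; print(y,r.min(),r.max())
E
```

```text
time_s: 4.7
tool_pos: [0.4742, 0.1232, 0.3392]
tool_rot: [-180.0, 0.0, 79.0]
force: [-0.4, 0.0, 0.0]
grip_width: 0.0873
grasp_force: 0.0
[[245.0, 63.0], [292.0, 63.0], [292.0, 204.0], [245.0, 204.0]]
63 256 279
71 255 280
79 255 280
87 255 280
95 256 280
103 256 280
111 257 280
119 257 280
127 245 292
135 245 292
143 246 291
151 246 291
159 247 291
167 247 290
175 248 290
183 248 290
191 257 281
199 258 281Traceback (most recent call last):
  File "<stdin>", line 9, in <module>
    return umr_minimum(a, axis, None, out, keepdims, initial, where)
ValueError: zero-size array to reduction operation minimum which has no identity
```

Run:
```python
from h import *
T=cams.camera_info('top');W=cams.camera_info('wrist');S=cams.camera_info('scene')
t=lambda x,y:(145+x/3.8,222+y/3.8)
P={}
for n,a,b in(('handle',t(21.5,83.5),(268,62.5)),('foot',t(277,139),(270,203)),):
  P[n],e=tri([ray(T,*a),ray(W,*b)]);print(n,P[n].round(4),np.round(e,4))
d=P['handle']-P['foot'];L=np.linalg.norm(d);d/=L;print(L,d,np.degrees(np.arcsin(d[2])),np.degrees(np.arctan2(-d[0],d[1])))
n=np.cross([np.cos(np.arctan2(-d[0],d[1])),np.sin(np.arctan2(-d[0],d[1])),0],d)
g=P['foot']+d*.152-n*.006
o=env.get_obs();print('grip',g);ps=np.radians(o['tool_rot'][2])
dd=g-o['tool_pos'];print('tool d',dd[0]*np.cos(ps)+dd[1]*np.sin(ps),dd[0]*np.sin(ps)-dd[1]*np.cos(ps),-dd[2])
# reading yaw from guides at expected heights
W1=None
for u in(((301.9,240.6),(325.9,234.6)),((307,266.1),(331.2,260.7))):
  a=plane(T,*u[0],.031+.0156+.009);b=plane(T,*u[1],.031+.0452+.009);v=b-a
  print(a.round(4),b.round(4),np.linalg.norm(v),'down-slope yaw of reading y:',np.degrees(np.arctan2(v[1],v[0])))
```

```text
handle [0.4866 0.241  0.0962] [0.0005 0.0005]
foot [0.455  0.0778 0.033 ] [0.0004 0.0004]
0.17783149373406926 [0.17794807 0.91763303 0.35536475] 20.815800741692925 -10.974624447390594
grip [0.48243578 0.2193504  0.08139742]
tool d 0.09580032097916627 -0.01014104506098797 0.25789286980073634
[ 0.5013 -0.1434  0.0556] [ 0.5139 -0.2036  0.0852] 0.06827294051268144 down-slope yaw of reading y: -78.13512200584915
[ 0.4353 -0.1564  0.0556] [ 0.4477 -0.2163  0.0852] 0.06790207917751508 down-slope yaw of reading y: -78.28158917771862
```

```bash
python3 - <<'E'
from h import *
T=cams.camera_info('top');W=cams.camera_info('wrist');S=cams.camera_info('scene')
def ends(f,lo=(100,120,60)):
  im=cv2.imread('pics/'+f);h=cv2.cvtColor(im,cv2.COLOR_BGR2HSV);m=cv2.inRange(h,lo,(125,255,255))
  k=max(cv2.findContours(m,0,2)[0],key=cv2.contourArea);return k[:,0,:]
t=ends('t0.png');s=ends('s0.png')
print('scene top rows',s[s[:,1]<=s[:,1].min()+4].tolist());print('scene bottom',s[s[:,1]>=s[:,1].max()-4].tolist())
print('top left',t[t[:,0]<=t[:,0].min()+4].tolist(),'right',t[t[:,0]>=t[:,0].max()-4].tolist())
print(ray(W,268,62)[0])
E
python3 -m pendant '[{"tx":0.5,"ty":-0.1,"tz":1,"spin":0,"claw":0.2},{"tx":0.5,"ty":-0.1,"tz":1,"spin":0,"claw":0.2},{"tx":0,"ty":0,"tz":0,"spin":0,"claw":0.2},{"tx":0,"ty":0,"tz":0,"spin":0,"claw":0.2}]'
python3 - <<'E'
from h import *
w,c=shot('wrist','w3.png')
s,_=shot('scene','s1.png')
a=cv2.resize(s[130:235,195:295],None,fx=4,fy=4,interpolation=cv2.INTER_CUBIC)
o=np.zeros((420,800,3),np.uint8);o[:,:400]=a;o[:,400:]=w[:,80:480];cv2.imwrite('pics/c2.png',o[:,:,::-1])
E
```

```text
scene top rows [[252, 155], [251, 156], [251, 158], [250, 159], [256, 158], [257, 157], [257, 156], [256, 155]]
scene bottom [[236, 194], [235, 195], [235, 196], [239, 196], [240, 197], [243, 197], [243, 195], [244, 194], [244, 193]]
top left [[152, 239], [152, 240], [151, 241], [151, 244], [150, 245], [150, 248], [153, 248], [154, 249], [154, 239]] right [[216, 263], [216, 261], [217, 260], [217, 256], [218, 255], [218, 253], [216, 253], [215, 252]]
[0.49022037 0.20420694 0.48510805]
time_s: 5.25
tool_pos: [0.4744, 0.1752, 0.2406]
tool_rot: [179.9, 0.0, 79.1]
force: [-0.3, -0.3, 0.7]
grip_width: 0.0699
grasp_force: 0.0
```

View pics/c2.png

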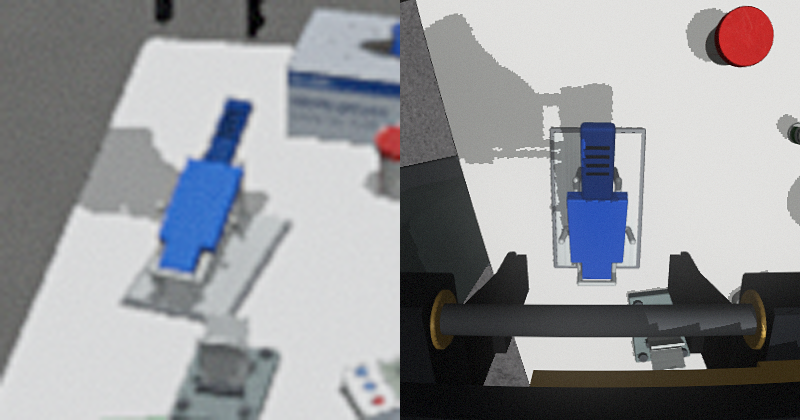

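The left half shows the carrier unmoved on the drip stand. The right half (wrist) shows the handle end near wrist px (278,123) and the foot near (277,278).

Run:
```python
from h import *
T=cams.camera_info('top');W=cams.camera_info('wrist');S=cams.camera_info('scene')
w=cv2.imread('pics/w3.png');h=cv2.cvtColor(w,cv2.COLOR_BGR2HSV);m=cv2.inRange(h,(100,110,40),(128,255,255))
k=max(cv2.findContours(m,0,2)[0],key=cv2.contourArea)[:,0,:];y0,y1=k[:,1].min(),k[:,1].max();print(y0,y1)
def mid(y):
  r=np.nonzero(m[y])[0];return r.min(),r.max()
for y in(y0+3,y0+6,y0+25,y0+40,y0+80,y0+120,y1-3):print(y,mid(y))
a=mid(y0+6);b=mid(y1-3)
for n,t,s,w_ in(('handle',(150.2,244),(254.3,154.5),((a[0]+a[1])/2,y0-.5)),('foot',(217.8,258.5),(239.3,197),((b[0]+b[1])/2,y1+.5))):
  R3=[ray(T,*t),ray(S,*s),ray(W,*w_)]
  print(n,[x for x in tri(R3)],'TS',tri(R3[:2])[0],'SW',tri(R3[1:])[0],'TW',tri([R3[0],R3[2]])[0])
```

```text
123 278
126 (np.int64(261), np.int64(294))
129 (np.int64(261), np.int64(294))
148 (np.int64(261), np.int64(294))
163 (np.int64(261), np.int64(293))
203 (np.int64(247), np.int64(307))
243 (np.int64(250), np.int64(303))
275 (np.int64(262), np.int64(290))
handle [array([0.4855943 , 0.23834524, 0.11717937]), [0.0020742832022160704, 0.000988199640013468, 0.0025075883513421904]] TS [0.48455688 0.23664954 0.1187274 ] SW [0.48629263 0.23923993 0.11750476] TW [0.48642172 0.23926549 0.10641769]
foot [array([0.45619047, 0.0781003 , 0.04569072]), [0.0027277824631480644, 0.0032271142721104597, 0.0009097360738843499]] TS [0.45666413 0.07731375 0.04663707] SW [0.45731226 0.07929695 0.04626963] TW [0.45463408 0.07686163 0.04205803]
```

```bash
python3 -m pendant '[{"tx":0.42,"ty":-0.01,"tz":0.4,"spin":0,"claw":0.2},{"tx":0.41,"ty":0,"tz":0.6,"spin":0,"claw":0.2},{"tx":0,"ty":0,"tz":0.7,"spin":0,"claw":0.2},{"tx":0,"ty":0,"tz":0.6,"spin":0,"claw":0.2},{"tx":0,"ty":0,"tz":0.54,"spin":0,"claw":0.2},{"tx":0,"ty":0,"tz":0,"spin":0,"claw":0.6},{"tx":0,"ty":0,"tz":0,"spin":0,"claw":1},{"tx":0,"ty":0,"tz":0,"spin":0,"claw":1},{"tx":0,"ty":0,"tz":0,"spin":0,"claw":1},{"tx":0,"ty":0,"tz":0,"spin":0,"claw":1}]' 4
```

```text
time_s: 6.6
tool_pos: [0.4809, 0.2174, 0.098]
tool_rot: [180.0, -0.0, 79.2]
force: [-0.5, -0.9, 0.3]
grip_width: 0.0275
grasp_force: 0.1
```

```bash
python3 -m pendant '[{"tx":0,"ty":0,"tz":0,"spin":0,"claw":1},{"tx":0,"ty":0,"tz":0,"spin":0,"claw":1},{"tx":-0.16,"ty":0,"tz":-0.31,"spin":0,"claw":1},{"tx":-0.2,"ty":0,"tz":-0.28,"spin":0,"claw":1},{"tx":-0.22,"ty":0,"tz":-0.26,"spin":0,"claw":1},{"tx":-0.26,"ty":0,"tz":-0.23,"spin":0,"claw":1},{"tx":-0.58,"ty":0,"tz":-0.37,"spin":0,"claw":1},{"tx":0,"ty":0,"tz":0,"spin":0,"claw":1}]' 4
python3 - <<'E'
from h import *
w,c=shot('wrist','w4.png')
s,_=shot('scene','s2.png')
a=cv2.resize(s[130:235,195:295],None,fx=4,fy=4,interpolation=cv2.INTER_CUBIC)
o=np.zeros((420,800,3),np.uint8);o[:,:400]=a;o[:,400:]=w[:,80:480];cv2.imwrite('pics/c3.png',o[:,:,::-1])
E
```

```text
time_s: 7.6
tool_pos: [0.4682, 0.1454, 0.1715]
tool_rot: [179.8, 0.1, 79.0]
force: [0.8, -0.5, -1.1]
grip_width: 0.0262
grasp_force: 4.0
```

View pics/c3.png

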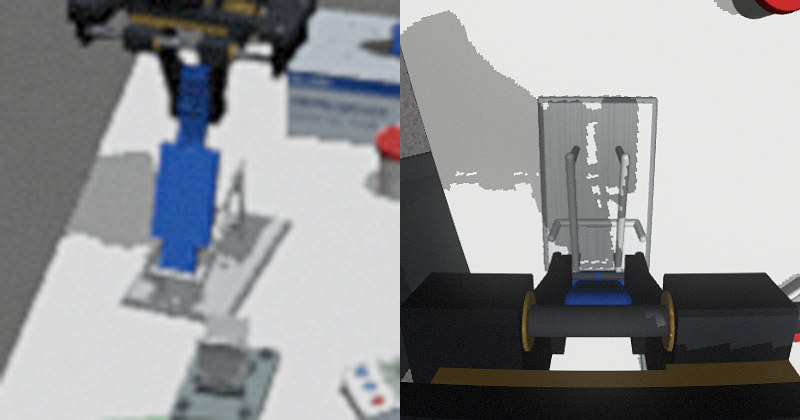

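The carrier is pivoting in the pads with its foot still at the drip lip (crop 178,270), so I'll go on to vertical and lift.

```bash
python3 -m pendant '[{"tx":-0.32,"ty":0,"tz":-0.13,"spin":0,"claw":1},{"tx":-0.33,"ty":0,"tz":-0.1,"spin":0,"claw":1},{"tx":-0.34,"ty":0,"tz":-0.06,"spin":0,"claw":1},{"tx":-0.34,"ty":0,"tz":-0.02,"spin":0,"claw":1},{"tx":0,"ty":0,"tz":-0.3,"spin":0,"claw":1},{"tx":0,"ty":0,"tz":-0.4,"spin":0,"claw":1},{"tx":0,"ty":0,"tz":-0.4,"spin":0,"claw":1},{"tx":0,"ty":0,"tz":-0.3,"spin":0,"claw":1},{"tx":0,"ty":0,"tz":0,"spin":0,"claw":1},{"tx":0,"ty":0,"tz":0,"spin":0,"claw":1}]' 4
python3 - <<'E'
from h import *
t,c=shot('top','t3.png')
s,S=shot('scene','s3.png')
a=cv2.resize(s[110:260,195:295],None,fx=4,fy=4,interpolation=cv2.INTER_CUBIC)
b=cv2.resize(t[200:280,160:260],None,fx=4,fy=4,interpolation=cv2.INTER_CUBIC)
o=np.zeros((600,800,3),np.uint8);o[:,:400]=a;o[:320,400:]=b;cv2.imwrite('pics/c4.png',o[:,:,::-1])
p=env.get_obs()['tool_pos']
for z in(.002,-.1,-.152):print(z,proj(S,p+[0,0,z]),((proj(S,p+[0,0,z])-[195,110])*4).round())
E
```

```text
time_s: 8.95
tool_pos: [0.4546, 0.0826, 0.2549]
tool_rot: [-179.9, 0.0, 79.3]
force: [-0.3, -0.2, -2.1]
grip_width: 0.0258
grasp_force: 4.0
0.002 [234.29879395 141.304341  ] [157. 125.]
-0.1 [236.2103765  169.08779062] [165. 236.]
-0.152 [237.13363869 182.42765114] [169. 290.]
```

View pics/c4.png

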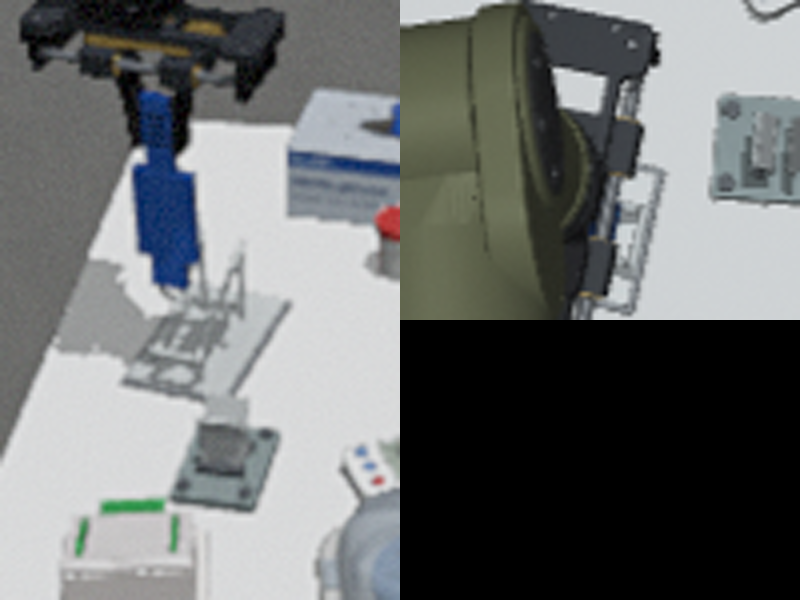

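The carrier hangs upright. Its foot is at crop (175,288) against (169,290) predicted for vertical. Next I'll move over the clip with a firmer grip.

```bash
python3 -m pendant '[{"tx":0,"ty":0,"tz":0,"spin":-0.81,"claw":1},{"tx":0,"ty":0,"tz":0,"spin":-0.81,"claw":1},{"tx":-0.25,"ty":0.17,"tz":0,"spin":0,"claw":1},{"tx":-0.5,"ty":0.33,"tz":0,"spin":0,"claw":1},{"tx":-0.5,"ty":0.33,"tz":0,"spin":0,"claw":1},{"tx":-0.5,"ty":0.33,"tz":0,"spin":0,"claw":1},{"tx":-0.23,"ty":0.17,"tz":0,"spin":0,"claw":1},{"tx":0,"ty":0,"tz":0,"spin":0,"claw":1},{"tx":0,"ty":0,"tz":0,"spin":0,"claw":1},{"tx":0,"ty":0,"tz":0,"spin":0,"claw":1}]' 15
python3 - <<'E'
from h import *
t,T=shot('top','t4.png')
s,S=shot('scene','s4.png')
w,W=shot('wrist','w5.png')
a=cv2.resize(s[130:250,210:290],None,fx=5,fy=5,interpolation=cv2.INTER_CUBIC)
o=np.zeros((600,800,3),np.uint8);o[:,:400]=a;o[:300,400:]=cv2.resize(w,(400,300));o[300:,400:]=cv2.resize(t[200:275,210:310],None,fx=4,fy=4,interpolation=cv2.INTER_CUBIC);cv2.imwrite('pics/c5.png',o[:,:,::-1])
p=env.get_obs()['tool_pos']
for z in(.002,-.1,-.152):print(z,((proj(S,p+[0,0,z])-[210,130])*5).round(),proj(W,p+[0,0,z]).round())
for q in([.5137,-.021,.065],[.5137,-.021,.012]):print(q,((proj(S,q)-[210,130])*5).round())
E
```

```text
time_s: 10.3
tool_pos: [0.5136, -0.0202, 0.2557]
tool_rot: [180.0, 0.0, 85.8]
force: [0.1, 1.2, -1.0]
grip_width: 0.0258
grasp_force: 15.0
0.002 [185. 149.] [277. 291.]
-0.1 [193. 293.] [277. 218.]
-0.152 [196. 361.] [277. 199.]
[0.5137, -0.021, 0.065] [199. 411.]
[0.5137, -0.021, 0.012] [202. 476.]
```

View pics/c5.png

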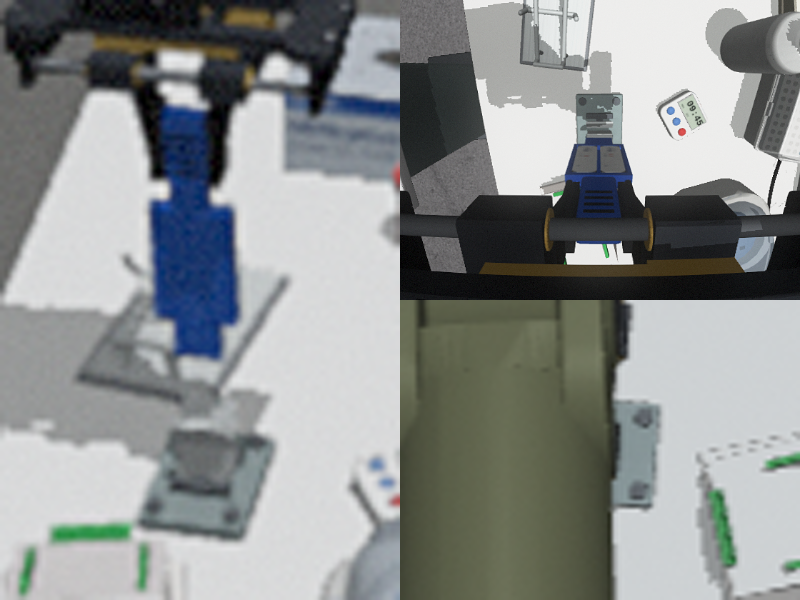

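The foot is at crop (197,358), right over the clip mouth (199,411), with the cards facing +Y as they should. Now I'll lower it.

```bash
python3 -m pendant '[{"tx":0,"ty":0,"tz":0.2,"spin":0,"claw":1},{"tx":0,"ty":0,"tz":0.3,"spin":0,"claw":1},{"tx":0,"ty":0,"tz":0.3,"spin":0,"claw":1},{"tx":0,"ty":0,"tz":0.2,"spin":0,"claw":1},{"tx":0,"ty":0,"tz":0.1,"spin":0,"claw":1},{"tx":0,"ty":0,"tz":0.1,"spin":0,"claw":1},{"tx":0,"ty":0,"tz":0,"spin":0,"claw":1}]' 30
```

```text
time_s: 11.32
tool_pos: [0.5139, -0.0214, 0.1954]
tool_rot: [-180.0, 0.0, 85.7]
force: [0.4, -0.1, 0.0]
grip_width: 0.0258
grasp_force: 30.0
```

Foot is at about z 0.045, inside the mouth, and no force yet.

```bash
python3 -m pendant '[{"tx":0,"ty":0,"tz":0.1,"spin":0,"claw":1},{"tx":0,"ty":0,"tz":0.1,"spin":0,"claw":1},{"tx":0,"ty":0,"tz":0.1,"spin":0,"claw":1},{"tx":0,"ty":0,"tz":0.1,"spin":0,"claw":1},{"tx":0,"ty":0,"tz":0,"spin":0,"claw":1}]' 30; python3 -m pendant '[{"tx":0,"ty":0,"tz":0.08,"spin":0,"claw":1},{"tx":0,"ty":0,"tz":0.08,"spin":0,"claw":1},{"tx":0,"ty":0,"tz":0,"spin":0,"claw":1}]' 30
```

```text
time_s: 11.95
tool_pos: [0.5139, -0.0218, 0.1749]
tool_rot: [180.0, 0.0, 85.7]
force: [1.3, -1.4, -2.4]
grip_width: 0.0256
grasp_force: 30.0
time_s: 12.32
tool_pos: [0.514, -0.0217, 0.1673]
tool_rot: [180.0, 0.0, 85.7]
force: [1.1, -2.6, -0.2]
grip_width: 0.0254
grasp_force: 30.0
```

```bash
for i in 1 2 3; do python3 -m pendant '[{"tx":0,"ty":0,"tz":0.06,"spin":0,"claw":1},{"tx":0,"ty":0,"tz":0,"spin":0,"claw":1}]' 30 | sed -n 2,4p; done
```

```text
tool_pos: [0.5141, -0.0216, 0.1647]
tool_rot: [180.0, 0.0, 85.7]
force: [0.3, -3.2, 3.6]
tool_pos: [0.5143, -0.0216, 0.1622]
tool_rot: [179.9, 0.0, 85.7]
force: [-0.7, -2.4, 7.0]
tool_pos: [0.5149, -0.0214, 0.162]
tool_rot: [179.9, 0.1, 85.7]
force: [-4.7, -2.2, 25.0]
```

The foot bottomed at z 0.162 with 25 N, which is the expected home height. I'll ease off, release and look.

```bash
python3 -m pendant '[{"tx":0,"ty":0,"tz":-0.1,"spin":0,"claw":1},{"tx":0,"ty":0,"tz":0,"spin":0,"claw":0.5},{"tx":0,"ty":0,"tz":0,"spin":0,"claw":0.3},{"tx":0,"ty":0,"tz":0,"spin":0,"claw":0.3},{"tx":0,"ty":0,"tz":0,"spin":0,"claw":0.3},{"tx":0,"ty":0,"tz":0,"spin":0,"claw":0.3},{"tx":0,"ty":0,"tz":0,"spin":0,"claw":0.3},{"tx":0,"ty":0,"tz":0,"spin":0,"claw":0.3}]' 30
python3 - <<'E'
from h import *
print(env.get_obs()['qpos'])
s,S=shot('scene','s5.png')
w,W=shot('wrist','w6.png')
a=cv2.resize(s[130:250,210:290],None,fx=5,fy=5,interpolation=cv2.INTER_CUBIC)
o=np.zeros((600,800,3),np.uint8);o[:,:400]=a;o[:300,400:]=cv2.resize(w,(400,300));cv2.imwrite('pics/c6.png',o[:,:,::-1])
p=np.array([.5137,-.0215,0])
for z in(.012,.042,.124,.192):print(z,((proj(S,p+[0,0,z])-[210,130])*5).round())
E
```

```text
time_s: 14.08
tool_pos: [0.5139, -0.0214, 0.1635]
tool_rot: [180.0, 0.0, 85.7]
force: [-0.3, -0.4, 0.3]
grip_width: 0.0608
grasp_force: 0.0
[ 45.13112396   9.16965731 -49.09512395 106.45241343   7.48497255
  67.68667069 -10.73689701]
0.012 [202. 476.]
0.042 [200. 440.]
0.124 [194. 336.]
0.192 [190. 244.]
```

View pics/c6.png

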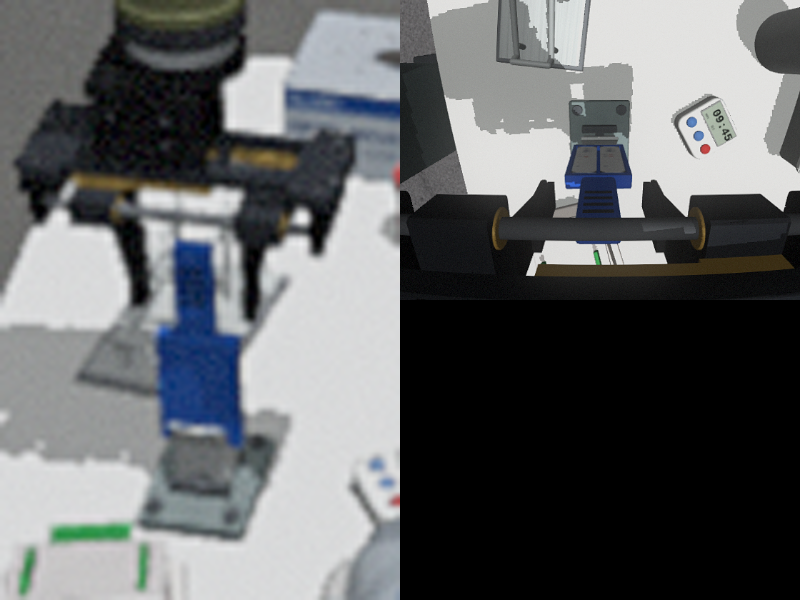

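The carrier stands home and free in the clip: its handle end is at crop row 243 against 244 predicted. The wrist joint range (j7 = -10.7°) rules out a half turn, and with the tool vertical the grasp is the same. Now I'll regrip, draw it out, turn it and carry it over the reading stand's foot end.

```bash
python3 -m pendant '[{"tx":0,"ty":0,"tz":0,"spin":0,"claw":0.7},{"tx":0,"ty":0,"tz":0,"spin":0,"claw":1},{"tx":0,"ty":0,"tz":0,"spin":0,"claw":1},{"tx":0,"ty":0,"tz":0,"spin":0,"claw":1},{"tx":0,"ty":0,"tz":0,"spin":0,"claw":1},{"tx":0,"ty":0,"tz":0,"spin":0,"claw":1},{"tx":0,"ty":0,"tz":-0.1,"spin":0,"claw":1},{"tx":0,"ty":0,"tz":-0.15,"spin":0,"claw":1},{"tx":0,"ty":0,"tz":-0.2,"spin":0,"claw":1},{"tx":0,"ty":0,"tz":-0.2,"spin":0,"claw":1}]' 35;  python3 -m pendant '[{"tx":0,"ty":0,"tz":-0.3,"spin":0,"claw":1},{"tx":0,"ty":0,"tz":-0.4,"spin":0,"claw":1},{"tx":0,"ty":0,"tz":-0.4,"spin":0,"claw":1},{"tx":0,"ty":0,"tz":-0.1,"spin":0,"claw":1},{"tx":0,"ty":0,"tz":0,"spin":-1,"claw":1},{"tx":0,"ty":0,"tz":0,"spin":-1,"claw":1},{"tx":0,"ty":0,"tz":0,"spin":-1,"claw":1},{"tx":0,"ty":0,"tz":0,"spin":-1,"claw":1},{"tx":0,"ty":0,"tz":0,"spin":0,"claw":1}]' 35
```

```text
time_s: 15.42
tool_pos: [0.5142, -0.0213, 0.1971]
tool_rot: [180.0, 0.0, 85.7]
force: [0.7, 0.4, -0.7]
grip_width: 0.0262
grasp_force: 35.0
time_s: 16.55
tool_pos: [0.5137, -0.0213, 0.2559]
tool_rot: [-180.0, -0.0, 101.7]
force: [0.1, -0.4, -1.3]
grip_width: 0.0255
grasp_force: 35.0
```

```bash
python3 -m pendant '[{"tx":-0.26,"ty":-0.2,"tz":0,"spin":0,"claw":1},{"tx":-0.46,"ty":-0.35,"tz":0,"spin":0,"claw":1},{"tx":-0.46,"ty":-0.35,"tz":0,"spin":0,"claw":1},{"tx":-0.46,"ty":-0.35,"tz":0,"spin":0,"claw":1},{"tx":-0.22,"ty":-0.17,"tz":0,"spin":0,"claw":1},{"tx":0,"ty":0,"tz":0.4,"spin":0,"claw":1},{"tx":0,"ty":0,"tz":0.4,"spin":0,"claw":1},{"tx":0,"ty":0,"tz":0.2,"spin":0,"claw":1},{"tx":0,"ty":0,"tz":0,"spin":0,"claw":1},{"tx":0,"ty":0,"tz":0,"spin":0,"claw":1}]' 35
python3 - <<'E'
from h import *
p=env.get_obs()['tool_pos']
s,S=shot('scene','s7.png');h=cv2.cvtColor(s,cv2.COLOR_RGB2HSV);m=cv2.inRange(h,(100,110,40),(128,255,255))
k=max([c for c in cv2.findContours(m,0,2)[0] if cv2.boundingRect(c)[1]+cv2.boundingRect(c)[3]>190 and cv2.boundingRect(c)[0]>180],key=cv2.contourArea)[:,0,:]
print('blob',k.min(0),k.max(0),k[k[:,1]>=k[:,1].max()-3].tolist())
for z in(.03,-.1,-.15):print(proj(S,p+[0,0,z]).round(1))
g=cv2.inRange(h,(50,70,50),(90,255,255))
for c in cv2.findContours(g,0,2)[0]:
  if cv2.contourArea(c)>4:print('green',cv2.boundingRect(c))
uh=np.array([.2045,-.979,0]);O=np.array([.462,-.121,.032])
print('lip top pred',proj(S,O-uh*.007+[0,0,.01]).round(1))
E
```

```text
time_s: 17.8
tool_pos: [0.4638, -0.1267, 0.2067]
tool_rot: [179.9, 0.0, 101.7]
force: [0.6, 0.6, -1.2]
grip_width: 0.0255
grasp_force: 35.0
blob [217 185] [234 234] [[223, 234], [229, 234], [230, 233], [231, 234]]
[222.6 185.2]
[225.9 221.6]
[227.1 234.6]
green (214, 240, 3, 9)
green (220, 234, 17, 4)
lip top pred [227.3 235.5]
```

The foot's bottom edge is at (227,234.5), exactly as predicted, and the lip matches within 1 px. Next I'll lower it lightly gripped until the foot presses on the board at the lip.

```bash
python3 -m pendant '[{"tx":0,"ty":0,"tz":0.15,"spin":0,"claw":1},{"tx":0,"ty":0,"tz":0.1,"spin":0,"claw":1},{"tx":0,"ty":0,"tz":0.1,"spin":0,"claw":1},{"tx":0,"ty":0,"tz":0.06,"spin":0,"claw":1},{"tx":0,"ty":0,"tz":0.04,"spin":0,"claw":1},{"tx":0,"ty":0,"tz":0,"spin":0,"claw":1}]' 5;  python3 -m pendant '[{"tx":-0.31,"ty":0,"tz":0.02,"spin":0,"claw":1},{"tx":-0.31,"ty":0,"tz":0.06,"spin":0,"claw":1},{"tx":0,"ty":0,"tz":0,"spin":0,"claw":1}]' 5
cat > m.py <<'E'
from h import *
o=env.get_obs();p=o['tool_pos']
s=cams.read_camera('scene');S=cams.camera_info('scene');h=cv2.cvtColor(s,cv2.COLOR_RGB2HSV);m=cv2.inRange(h,(100,110,40),(128,255,255));m[:170]=0;m[:,:190]=0;m[:,250:]=0;m=cv2.morphologyEx(m,cv2.MORPH_CLOSE,np.ones((3,3)))
k=max(cv2.findContours(m,0,2)[0],key=cv2.contourArea)[:,0,:]
print('blob',k.min(0),k.max(0),cv2.minAreaRect(k))
uh=np.array([.2045,-.979,0]);F=np.array([.4615,-.1185,.0374])
d=p+[0,0,.002]-F;print('uh,lat,z',d@uh,d@[.979,.2045,0],d[2],'ang',np.degrees(np.arctan2(d[2],d@uh)),'R',np.hypot(d[2],d@uh))
for q in(F,p+[0,0,.002]):print(proj(S,q).round(1))
E
python3 m.py
```

```text
time_s: 18.6
tool_pos: [0.4637, -0.1273, 0.1845]
tool_rot: [180.0, 0.1, 101.7]
force: [-1.0, 0.2, 5.8]
grip_width: 0.0259
grasp_force: 5.0
time_s: 18.98
tool_pos: [0.4694, -0.1591, 0.1788]
tool_rot: [-180.0, -0.0, 101.6]
force: [-1.1, 0.4, -0.3]
grip_width: 0.0264
grasp_force: 5.0
blob [217 200] [234 238] ((224.9529266357422, 218.88821411132812), (38.73173904418945, 16.64314079284668), 85.60128784179688)
uh,lat,z 0.041331396145473376 -0.0005465047875447495 0.14340915945151234 ang 73.92269525345387 R 0.14924634441728662
[227.4 237.6]
[223.4 208.4]
```

```bash
python3 -m pendant '[{"tx":-0.3,"ty":0,"tz":0.1,"spin":0,"claw":1},{"tx":-0.29,"ty":0,"tz":0.13,"spin":0,"claw":1},{"tx":-0.27,"ty":0,"tz":0.16,"spin":0,"claw":1},{"tx":-0.25,"ty":0,"tz":0.2,"spin":0,"claw":1},{"tx":0,"ty":0,"tz":0,"spin":0,"claw":1}]' 5; python3 m.py
```

```text
time_s: 19.65
tool_pos: [0.4799, -0.2124, 0.1485]
tool_rot: [-179.9, -0.1, 101.6]
force: [0.3, -0.0, -0.4]
grip_width: 0.0263
grasp_force: 5.0
blob [218 225] [234 237] ((226.0, 231.0), (12.0, 16.0), 90.0)
uh,lat,z 0.0956734081969668 -0.0011404485751162362 0.11306383288528828 ang 49.76245715577958 R 0.14811087516700397
[227.4 237.6]
[223.7 229.4]
```

```bash
python3 -m pendant '[{"tx":-0.23,"ty":0.01,"tz":0.23,"spin":0,"claw":1},{"tx":-0.21,"ty":0.01,"tz":0.25,"spin":0,"claw":1},{"tx":-0.18,"ty":0,"tz":0.26,"spin":0,"claw":1},{"tx":0,"ty":0,"tz":0,"spin":0,"claw":1}]' 5; python3 m.py;python3 -m pendant '[{"tx":-0.15,"ty":0,"tz":0.2,"spin":0,"claw":1},{"tx":0,"ty":0,"tz":0.07,"spin":0,"claw":1},{"tx":0,"ty":0,"tz":0,"spin":0,"claw":1}]' 5; python3 m.py
```

```text
time_s: 20.2
tool_pos: [0.4871, -0.2421, 0.1113]
tool_rot: [-179.9, -0.1, 101.7]
force: [-1.3, 0.5, -1.1]
grip_width: 0.026
grasp_force: 5.0
blob [219 242] [230 251] ((224.5, 246.5), (9.0, 11.0), 90.0)
uh,lat,z 0.1262442310362222 -0.00022307774631110083 0.07587701223205967 ang 31.007277325537885 R 0.14729197824454388
[227.4 237.6]
[224.9 247. ]
time_s: 20.62
tool_pos: [0.4897, -0.249, 0.0995]
tool_rot: [180.0, 0.0, 101.7]
force: [0.2, 0.4, -0.1]
grip_width: 0.0261
grasp_force: 5.0
blob [220 245] [231 257] ((225.5, 251.0), (12.0, 11.0), 90.0)
uh,lat,z 0.13354998146395664 0.0009293530809389127 0.06411770953314178 ang 25.64578903486466 R 0.14814411302782
[227.4 237.6]
[225.6 251.9]
```

```bash
python3 -m pendant '[{"tx":0,"ty":0,"tz":0.05,"spin":0,"claw":1},{"tx":0,"ty":0,"tz":0,"spin":0,"claw":1}]' 5; python3 -m pendant '[{"tx":0,"ty":0,"tz":0,"spin":0,"claw":0.5},{"tx":0,"ty":0,"tz":0,"spin":0,"claw":0.3},{"tx":0,"ty":0,"tz":0,"spin":0,"claw":0.2},{"tx":0,"ty":0,"tz":0,"spin":0,"claw":0.2},{"tx":0,"ty":0,"tz":-0.3,"spin":0,"claw":0.2},{"tx":0,"ty":0,"tz":-0.8,"spin":0,"claw":0.2},{"tx":0,"ty":0,"tz":-1,"spin":0,"claw":0.2},{"tx":-0.8,"ty":0,"tz":-1,"spin":0,"claw":0.2},{"tx":-0.8,"ty":0,"tz":0,"spin":0,"claw":0.2},{"tx":0,"ty":0,"tz":0,"spin":0,"claw":0.2}]'
python3 - <<'E'
from h import *
t,T=shot('top','t9.png');s,S=shot('scene','s9.png');w,W=shot('wrist','w9.png')
o=np.zeros((600,800,3),np.uint8);o[:300,:400]=cv2.resize(t[215:290,260:360],None,fx=4,fy=4,interpolation=cv2.INTER_CUBIC)
o[:300,400:]=cv2.resize(w,(400,300));o[300:,:400]=cv2.resize(s[215:290,180:280],None,fx=4,fy=4,interpolation=cv2.INTER_CUBIC)
cv2.imwrite('pics/c9.png',o[:,:,::-1])
uh=np.array([.2045,-.979,0]);F=np.array([.4615,-.1185,.0374])
d=uh*.9063+np.array([0,0,.4226])
for r in(0,.09,.18):
  q=F+d*r;print(r,q.round(3),proj(T,q).round(1),proj(S,q).round(1),proj(W,q).round(1))
for n,c,im in(('T',T,t),('S',S,s),('W',W,w)):
  h=cv2.cvtColor(im,cv2.COLOR_RGB2HSV);m=cv2.inRange(h,(100,110,40),(128,255,255))
  for k in cv2.findContours(m,0,2)[0]:
    if cv2.contourArea(k)>60:print(n,cv2.boundingRect(k),[np.round(v,1) for v in cv2.minAreaRect(k)])
E
```

```text
time_s: 20.92
tool_pos: [0.4899, -0.2492, 0.0974]
tool_rot: [180.0, 0.0, 101.7]
force: [0.4, 0.2, 1.5]
grip_width: 0.0261
grasp_force: 5.0
time_s: 22.18
tool_pos: [0.5051, -0.3304, 0.2519]
tool_rot: [180.0, 0.1, 101.4]
force: [0.3, 1.2, -0.6]
grip_width: 0.0696
grasp_force: 0.0
0 [ 0.462 -0.118  0.037] [292.2 256.3] [227.4 237.6] [276.2 -49.4]
0.09 [ 0.478 -0.198  0.075] [323.7 248.9] [226.2 246.3] [276.2  38.8]
0.18 [ 0.495 -0.278  0.113] [357.  241.1] [224.7 256.2] [276.2 142.9]
T (291, 237, 67, 27) [array([324.1, 248.2]), array([20.3, 66.5]), np.float64(77.0)]
T (78, 182, 20, 19) [array([ 86.6, 194.1]), array([18.8, 18.1]), np.float64(54.5)]
T (477, 113, 83, 3) [array([518. , 113.6]), array([ 1.9, 82. ]), np.float64(89.2)]
T (504, 77, 34, 4) [array([520.5,  78.5]), array([ 3., 33.]), np.float64(90.0)]
T (506, 69, 54, 6) [array([532.5,  71.5]), array([ 5., 53.]), np.float64(90.0)]
S (218, 237, 18, 20) [array([228.4, 247.6]), array([14.5, 20.3]), np.float64(67.6)]
S (275, 149, 49, 9) [array([298.9, 152.7]), array([48.4,  3.1]), np.float64(6.9)]
S (293, 134, 12, 11) [array([298.5, 139. ]), array([10., 11.]), np.float64(90.0)]
W (245, 0, 66, 144) [array([277.5,  71.5]), array([143.,  65.]), np.float64(90.0)]
```

View pics/c9.png

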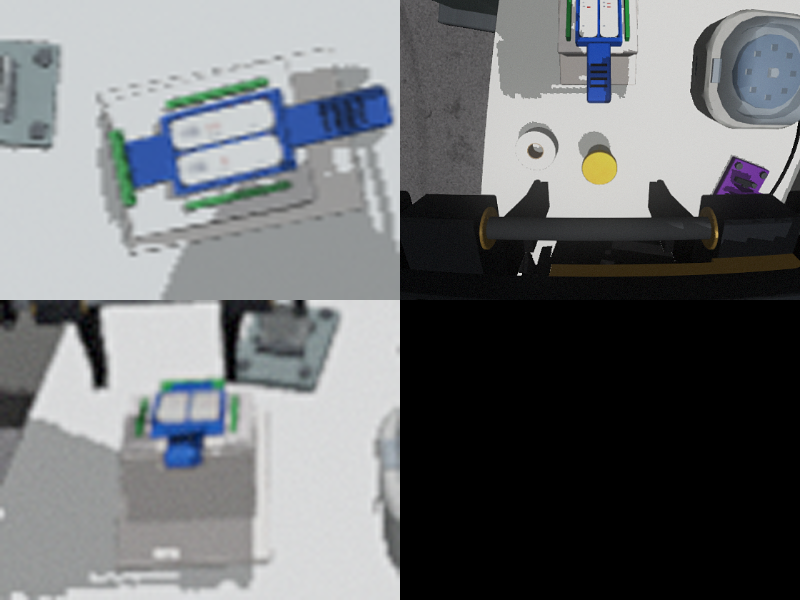

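The carrier lies card side up between the guides. Its foot is at the lip (top px 291) and the handle is over the high end (top px 358, predicted 357). The arm is clear of everything.

```bash
python3 -m pendant '[{"tx":0,"ty":0,"tz":0,"spin":0,"claw":0.2},{"tx":0,"ty":0,"tz":0,"spin":0,"claw":0.2}]' && python3 -c "
from cell import env
print(env.sign_off())"
```

```text
time_s: 22.58
tool_pos: [0.5058, -0.3254, 0.251]
tool_rot: [-180.0, 0.0, 101.8]
force: [0.4, -0.7, 0.3]
grip_width: 0.0696
grasp_force: 0.0
the job is handed in; nothing more can be done
None
```

The job is handed in at 22.6 s (no verdict returned): the carrier stood home and released in the clip, then was laid card side up on the reading stand, foot at the lip, and let go; I regripped it from above with the same tool heading, not from the opposite side, because the last joint cannot make the half turn there.

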